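# Crank a spent water-filter cartridge free and set it out

### The arm

A 7-joint arm with a two-finger parallel gripper is mounted at the origin on a cart in front of the work surface, level with it; the furniture and walls round the work are solid. World frame = base frame: x ahead of the robot, y to its left, z up, the work surface at z = 0. Lengths are in m, angles in rad, forces in N, time in s.
With the tool pointing down it reaches from about 0.425 to 0.95 m from the base axis. Payload 4.7 kg.
Tool frame: the origin (TCP) lies on the centre line of the jaws, within the pads' length; the fingertips stand robot.nose_length ahead of it and the grasp point (between the pads) lies 8 mm behind it (robot.nose_length is the distance from the TCP to the fingertips, in m); z points along the fingers, y is the line along which they close (so a half turn about z gives the same grasp; the last joint's range is limited). The gripper opens to 85 mm and grips with 20 to 120 N. Pads are 22 mm wide; open, the fingers measure 114 mm over their backs; the gripper's body (76 mm by 85 mm) begins 54 mm behind the grasp point. The pads swing forward as they close: fully open they stand 13 mm farther back than shut.
Start: joints at [-1.152, 0.469, -0.049, 1.532, 0.024, 1.141, -0.082], TCP at [0.292, 0.608, 0.242] pointing down, gripper open.
Joint ranges: [-2.59, 2.59], [-0.33, 1.99], [-1.39, 1.29], [0.1, 2.45], [-1.04, 4.18], [0.21, 1.99], [-2.66, 2.66]. Speed limits (rad/s): [2.57, 2.57, 3.14, 3.14, 3.14, 3.14, 3.14].

### API

Orientations are given as [roll, pitch, yaw] about the fixed x, y, z axes, in that order (R = Rz(yaw) Ry(pitch) Rx(roll)).
In Python, from plant import robot gives the robot as it stands. Calls block until the motion is done:
- robot.goto(position, orientation): joint-space move of the TCP to a pose.
- robot.move_straight(position, vel=0.15, attitude=None, contact_N=None): straight line of the TCP; attitude=None keeps the orientation; vel is the mean speed in m/s. With contact_N (N) it stops when the force on the tool has changed by that much, and returns True; else False.
- robot.move_joints(angles): joint-space move.
- robot.grip(opening, strength=None): opening from 0.0 (shut) to 1.0 (fully open); strength is the grip in N (None keeps the last); returns when the fingers have stopped.
- robot.sleep(seconds).
- robot.inverse_kinematics(position, orientation): joint angles nearest the present ones, or None.
- robot.sense(): the state.
- robot.grab_frame(name): name is "side" or "top" or "wrist"; returns a dict with "image" (420x560x3 uint8, red, green, blue), "range_z" (420x560 float32, m along the optical axis (not along the pixel's ray), 0 where there is no reading), "fx", "fy", "cx", "cy" (pixels), "R" (3x3) and "t" (3): a world point X has camera coordinates R X + t. Camera axes: x right, y down, z forward; pixel columns grow to the right and rows downward; lengths in m; the calibration is good to about 2 mm. A picture is of the moment at which its call begins.
A pose or a line that the arm cannot do raises robot.IKError and nothing moves.
- robot.close_job(): hands the job in; it is judged then, once.
The state is a dict: "t": time; "joint_pos": joint angles; "joint_velocities": joint speeds; "effort": joint torques, N m; "tcp_pos": TCP position; "tcp_rot": TCP orientation; "wrist_force": force on the tool from outside, world axes, zero at the start; "torque": the same for the moment, N m; "opening": opening from 0.0 (shut) to 1.0 (fully open); "gripper_force": force on a finger pad.
Only numpy, scipy, OpenCV 4.12 (cv2) and the standard library are available. Lean on these libraries where they do the work, as an engineer would, in place of code of your own. Each camera call takes 0.05 s, during which the arm holds its last target. There are 200 camera calls.

### The job

Change the spent water filter: turn the crank on the white filter unit clockwise (seen from above) until its resistance suddenly drops away, and stop within a quarter turn of that, because an end stop follows soon after and must not be run into. Then lift the blue-capped cartridge out of its well and stand it gently upright in the pink bowl, leaving everything else where it is.

Things in the scene. Friction and masses are not known exactly. Their poses are not given: they have to be found in the camera images.
- filter_unit: white bench-top water filter, fixed, 108 x 236 mm, yaw within 20 degrees; origin at the centre of its underside, z up, y runs lengthwise from well to gearbox. At negative y a block 95 mm high with a round well (centre y = -60 mm) holding the cartridge; at positive y the gearbox, 128 mm high, crank on top (axis y = +60 mm). Hidden inside: a sprung catch holding the plate down, and an end stop
- crank_axis (a point): point on the crank's vertical axis at the top of the gearbox, 128 mm above the worktop
- crank (a joint): crank angle in rad, 0 at the start, grows clockwise seen from above. The first 0 to 1.2 turns are light (under 2 N at the knob), then a catch resists with 3 to 8 N for 1.2 to 1.5 turns and springs back if let go; between 1.3 and 2.6 turns in all it slips off (only felt): within 0.1 turn drag is under 2 N. Then the crank stays where it is left. 0.35 to 0.45 turn after the drop comes a hard stop
- crank_knob (a point): centre of the black crank knob: upright, waisted, 20 to 22 mm wide, 36 mm tall, spinning freely on its pin 50 mm from the crank axis; this point is 18 mm below its top, 168 mm above the worktop. The steel crank arm (14 mm wide) passes under it, its top 18 mm below this point. At the start the crank may point any way
- lifter: round steel plate 44 mm wide on which the cartridge stands in the well; moves only straight up, 25 mm a turn of the crank; origin equals the filter unit's origin when fully down and rises with the plate (plate top 18 mm above it)
- stop_pin: pin on the lifting plate, hidden in the gearbox, that strikes the end stop if the crank is turned too far; its origin coincides with that of the lifter
- cartridge: white round cartridge with a blue band round its cap, 75 mm tall, 0.1 to 0.2 kg; lower 45 mm is 36 mm wide, cap above it 44 mm wide; origin at the centre of its underside, z up along it. At the start its flat top lies 2 mm below the well's rim; it rises with the plate, so that once free the cap stands at least 30 mm out of the well
- well_mouth (a point): centre of the well's rim, 95 mm above the worktop; the well is 50 mm wide
- bowl: small round pink bowl, loose, 86 mm wide at the rim, 40 mm high, open; origin at the centre of its underside, z up. Its flat inside floor lies 4 mm above the worktop and is about 50 mm wide; the walls flare outward from it
- tumbler: clear drinking glass, 69 mm wide, 115 mm tall, bystander; origin under its centre
- salt: glass salt shaker with grey top, 44 mm wide, 90 mm tall, bystander; origin under its centre
- sugar_dispenser: glass sugar dispenser with grey top, 68 mm wide, 137 mm tall, bystander; origin under its centre
- mug_grey: grey speckled mug, 70 x 102 x 90 mm, bystander; origin under its centre
- tea_packet: yellow tea carton, 65 x 115 x 55 mm, bystander; origin under its centre
- lemon: lemon, 78 x 55 x 56 mm, bystander; origin under its centre
Not all that is in view belongs to the job. What is meant by the cartridge is not red, and is the smaller of those in its own colour.

How it is judged:
On the way, in this order (a step that is already met when the one before it is completed fails the run):
1. the crank has been wound until the catch has slipped off, and the end stop is not touched (value of joint crank above 8 rad and contact force between lifter and filter_unit below 0.5 N), for 0.3 s.
2. the cartridge is lifted clear out of the well (height (world z) of cartridge above 0.1 m), for 0.1 s.
At the end, for the whole second after the job is handed in: The cartridge stands upright (within 0.1 rad), still and released, on the floor of the level bowl (centres within 20 mm, foot under 8 mm above the bowl's underside); the crank is left between the release of the catch and the end stop, the plate touching neither (under 0.5 N) (all of step 1 and horizontal distance between cartridge and bowl below 0.02 m and z of cartridge in the frame of bowl below 0.008 m and angle between each of bowl, cartridge's own z axis and vertical below 0.1 rad and linear speed of cartridge below 0.02 m/s).
It fails at once if the crank is wound on into the end stop (more than 3 N on the stop) (contact force between stop_pin and filter_unit above 3 N).
It fails at once if the cartridge is set down or dropped hard into the bowl (over 40 N) (contact force between cartridge and bowl above 40 N).
It fails at once if one of the other loose things (bowl, glass, shaker, dispenser, mug, tea carton, lemon) is moved by more than 30 mm (distance of any of bowl, tumbler, salt, sugar_dispenser, mug_grey, tea_packet, lemon from where it was at the start of the episode above 0.03 m).
It also fails if it takes over 72 s, if anything falls off the work surface, if the arm or the gripper's body presses on something with over 40 N, if the wrist force passes 120 N, or if a joint passes its speed limit or range.

## Working session

There is one attempt and no reset: what is moved stays moved. The work goes in short steps, each a Python script; the robot and the scene stay as the last script left them, time stands still between calls to the robot, and variables do not carry over. Pictures are saved under pics/ and viewed, at most 10 in all, crops included, and the job is handed in when it is done.

```bash
mkdir -p pics; ls; python3 - <<'E'
from plant import robot
import cv2,numpy as np
for n in("top","side"):
    f=robot.grab_frame(n); cv2.imwrite(f"pics/{n}0.png",f["image"][:,:,::-1]); np.savez(f"{n}0.npz",**f)
    print(n,f["fx"],f["cx"],f["cy"],(-f["R"].T@f["t"]).round(3),f["R"].round(2).tolist())
s=robot.sense();print(s,robot.nose_length)
E
```

```text
pics
top 475.50020623398086 278.3855282989461 216.11390143333318 [0.308 0.158 1.486] [[-0.03, -1.0, -0.01], [-0.98, 0.03, -0.18], [0.18, 0.0, -0.98]]
side 466.2920428499193 284.9439342128794 218.46476341820508 [0.451 1.121 0.934] [[-0.99, -0.11, 0.0], [-0.07, 0.63, -0.77], [0.08, -0.77, -0.63]]
{'t': 0.1, 'joint_pos': array([-1.15191252,  0.46936992, -0.04858951,  1.53356453,  0.02406775,
        1.14100268, -0.082299  ]), 'joint_velocities': array([ 4.17942483e-04, -3.06220777e-03,  3.13329166e-04, -2.76275590e-03,
        1.72390038e-04,  6.09691703e-04,  7.26158565e-05]), 'effort': array([ 9.15203527e-04, -5.11513424e+01, -4.68797470e-02, -2.38388515e+01,
        1.08053262e-02,  4.37733412e-03, -1.16161664e-05]), 'tcp_pos': array([0.29201845, 0.60800682, 0.24136437]), 'tcp_rot': array([-3.13983244e+00,  3.42700108e-05,  2.69382035e+00]), 'wrist_force': array([-0.02986633,  0.20922761,  0.11680491]), 'torque': array([-0.02266217, -0.03486991, -0.00283616]), 'gripper_force': 0.0, 'opening': 0.9966394914557837} 0.011
```

View pics/top0.png

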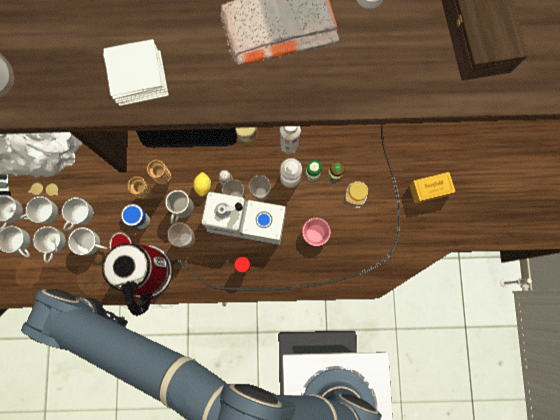

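View pics/side0.png

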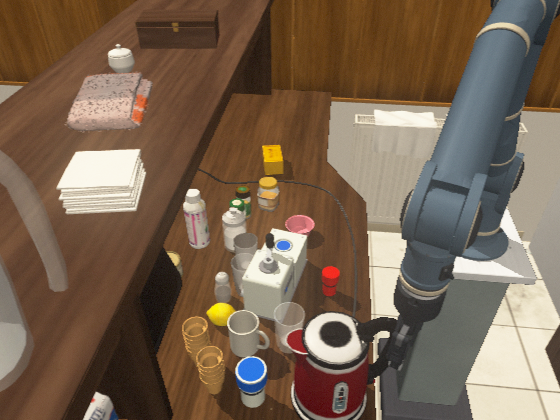

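The blue candidates in the top view are the cap in the well at (264,219) and a larger blue-lidded jar at (132,215). There is also a red cartridge at (242,264). The one in the well is the smaller blue one, so it fits the description. I'll confirm that in a crop and measure.

```bash
cat > h.py <<'E'
import numpy as np,cv2
def px(f,u,v,z=None):
    "world point of pixel; by depth, or on the plane of height z"
    d=np.array([(u-f["cx"])/f["fx"],(v-f["cy"])/f["fy"],1]); R,t=f["R"],f["t"]
    c=-R.T@t; r=R.T@d
    s=f["range_z"][int(round(v)),int(round(u))] if z is None else (z-c[2])/r[2]
    return c+s*r
def cloud(f):
    v,u=np.mgrid[:420,:560]; d=f["range_z"]
    P=np.stack([(u-f["cx"])/f["fx"]*d,(v-f["cy"])/f["fy"]*d,d],-1)
    return (P-f["t"])@f["R"]
E
python3 - <<'E'
from h import *
f=dict(np.load("top0.npz"));im=f["image"]
cv2.imwrite("pics/crop1.png",cv2.resize(im[160:270,110:310],None,fx=4,fy=4,interpolation=cv2.INTER_CUBIC)[:,:,::-1])
P=cloud(f)
hsv=cv2.cvtColor(im,cv2.COLOR_RGB2HSV)
blue=(hsv[...,0]>100)&(hsv[...,0]<125)&(hsv[...,1]>150)
for n,(u,v) in dict(cart=(264,219),jar=(132,215)).items():
    m=np.zeros_like(blue);m[v-16:v+16,u-16:u+16]=1;m&=blue;q=P[m];print(n,m.sum(),q.mean(0).round(3),np.ptp(q,axis=0).round(3))
pink=((hsv[...,0]>165)|(hsv[...,0]<5))&(hsv[...,1]>60)
m=np.zeros_like(pink);m[210:255,295:340]=1;m&=pink;q=P[m];print("bowl",q.min(0).round(3),q.max(0).round(3)); r=q[q[:,2]>.034];print((r.min(0)+r.max(0))/2)
w=(P[...,2]>.089)&(P[...,2]<.101);w[:,:240]=0;w[:,290:]=0;w[:190]=0;w[250:]=0
print("block",cv2.minAreaRect((P[w][:,:2]*1000).astype(np.float32)))
w=(P[...,2]>.122)&(P[...,2]<.134);w[:,:195]=0;w[:,250:]=0;w[:180]=0;w[245:]=0
print("gear",cv2.minAreaRect((P[w][:,:2]*1000).astype(np.float32)))
w=(P[...,2]>.165)&(P[...,2]<.2);w[:,:195]=0;w[:,260:]=0;w[:180]=0;w[245:]=0
print("knob",P[w].mean(0),np.argwhere(w).mean(0),w.sum())
for u,v in [(230,187),(259,184),(203,183),(224,177),(178,203),(180,234),(242,264),(290,172)]: print(u,v,px(f,u,v).round(3))
E
```

```text
cart 97 [0.547 0.206 0.108] [0.258 0.064 1.401]
jar 256 [0.569 0.589 0.111] [0.294 0.463 1.485]
bowl [ 0.308  0.004 -0.003] [0.568 0.158 1.486]
[0.4328438  0.08073677 0.75984902]
block ((564.9256591796875, 212.7515106201172), (133.81980895996094, 132.63629150390625), 78.977783203125)
gear ((571.047607421875, 322.69439697265625), (112.26654052734375, 99.06890106201172), 78.84491729736328)
knob [0.57198738 0.27219926 0.18299172] [206.35294118 238.21568627] 51
230 187 [0.659 0.308 0.058]
259 184 [0.669 0.219 0.047]
203 183 [0.676 0.392 0.052]
224 177 [0.682 0.322 0.091]
178 203 [0.623 0.478 0.011]
180 234 [0.521 0.467 0.028]
242 264 [0.419 0.272 0.075]
290 172 [0.684 0.123 0.121]
```

View pics/crop1.png

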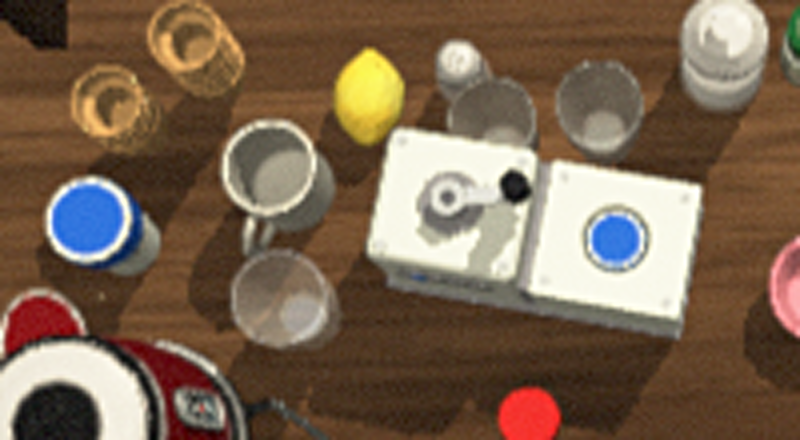

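The crop confirms it. The small blue cap sits in the well at crop (615,238), or full image (263.8,219.5). The hub is at crop (447,197) and the knob at (515,186), so the crank arm points towards the well. Next I'll compute positions from these pixels at the known heights.

```bash
python3 - <<'E'
from h import *
f=dict(np.load("top0.npz"));P=cloud(f)
c=lambda x,y,z:px(f,110+(x+.5)/4-.5,160+(y+.5)/4-.5,z)
well=c(615,238,.093);knob=c(515,186,.186);
gc=np.array([c(*p,.128) for p in[(393,128),(540,158),(525,283),(370,258)]]);bc=np.array([c(*p,.095) for p in[(550,160),(702,185),(683,320),(525,293)]])
print("well",well,"knob",knob);print(gc.round(3),gc.mean(0));print(bc.round(3),bc.mean(0))
for z in(.14,.15,.16):print("hub",z,c(447,197,z), np.hypot(*(c(447,197,z)-knob)[:2]))
# depth at hub,knob
for u,v in[(222,209),(230,208),(239,206),(264,219),(250,225),(212,200)]:print(px(f,u,v).round(3))
im=f["image"]
hsv=cv2.cvtColor(im,cv2.COLOR_RGB2HSV)
pink=(((hsv[...,0]>160)|(hsv[...,0]<5))&(hsv[...,1]>60)).astype(np.uint8);m=np.zeros_like(pink);m[205:260,290:345]=pink[205:260,290:345]
n,l,s,ce=cv2.connectedComponentsWithStats(m);k=1+s[1:,4].argmax();print(s[k])
q=P[(l==k)];q=q[(q[:,2]>.034)&(q[:,2]<.046)];print("bowl rim",(q.min(0)+q.max(0))/2,np.ptp(q,axis=0),len(q))
cnt=np.argwhere(l==k)[:,::-1].astype(np.float32);(e,ax,a)=cv2.fitEllipse(cv2.convexHull(cnt));print(e,ax,px(f,*e,.04))
E
```

```text
well [0.54948236 0.20573218 0.093     ] knob [0.5720235 0.2714928 0.186    ]
[[0.63  0.365 0.128]
 [0.604 0.258 0.128]
 [0.512 0.27  0.128]
 [0.534 0.382 0.128]] [0.56988814 0.31896542 0.128     ]
[[0.61  0.253 0.095]
 [0.587 0.14  0.095]
 [0.487 0.157 0.095]
 [0.51  0.273 0.095]] [0.54833749 0.20571529 0.095     ]
hub 0.14 [0.57463103 0.32467293 0.14      ] 0.05324401391445481
hub 0.15 [0.5726477  0.32343264 0.15      ] 0.0519435859477633
hub 0.16 [0.57066437 0.32219234 0.16      ] 0.050717758760282484
[0.571 0.321 0.156]
[0.574 0.299 0.151]
[0.572 0.27  0.189]
[0.549 0.204 0.097]
[0.532 0.245 0.099]
[0.604 0.353 0.129]
[302 217  29  30 640]
bowl rim [0.51579808 0.04547055 0.0397767 ] [0.08430566 0.08353075 0.01153502] 148
(315.9219055175781, 231.5962677001953) (28.124168395996094, 28.726211547851562) [0.51545559 0.04709506 0.04      ]
```

```bash
python3 - <<'E'
from plant import robot
from h import *
O=[np.pi,0,np.pi/2]
robot.goto([.572,.2715,.30],O)
for a in range(0,360,30):
    if robot.inverse_kinematics([.572+.05*np.cos(a/57.3),.322+.05*np.sin(a/57.3),.167],O) is None: print("noIK",a)
f=robot.grab_frame("wrist");np.savez("w1.npz",**f);cv2.imwrite("pics/w1.png",f["image"][:,:,::-1])
s=robot.sense();print(s["t"],s["tcp_pos"],s["tcp_rot"],s["joint_pos"].round(2),s["wrist_force"])
print((-f["R"].T@f["t"]).round(3),f["R"].round(2).tolist())
E
```

```text
1.775 [0.57092649 0.2737965  0.29949959] [-3.14049552e+00 -4.85764932e-04  1.57470096e+00] [-0.74  0.36  0.3   1.58 -0.11  1.22 -0.41] [ 0.79511724 -0.41073575 -0.39834327]
[0.57  0.35  0.431] [[1.0, 0.0, -0.0], [0.0, -0.95, 0.3], [-0.0, -0.3, -0.95]]
```

View pics/w1.png

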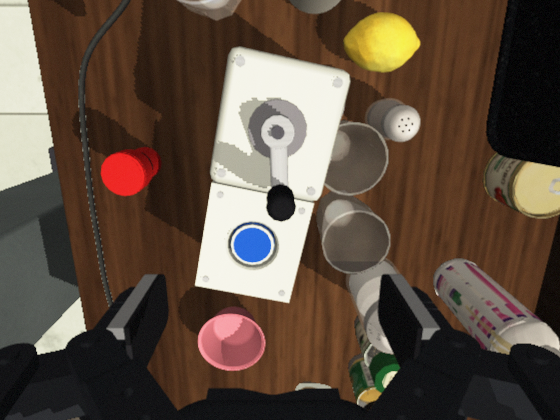

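The wrist view shows the knob top near (281,201), the hub boss at (278,131) and the cap's centre at (252,244). The bowl's rim centre is around (232,341).

```bash
python3 - <<'E'
from h import *
f=dict(np.load("w1.npz"))
P=cloud(f);w=(P[...,2]>.178)&(P[...,2]<.195);w[:170]=0;w[240:]=0;w[:,:250]=0;w[:,310:]=0
print("knob top",P[w].mean(0),np.ptp(P[w],axis=0),w.sum())
print(px(f,281,201,.186),px(f,278,131,.156),px(f,278,131),px(f,252,244,.093))
c=np.array([px(f,*p,.128) for p in[(233,50),(349,70),(317,200),(212,182)]]);print("gear",c.mean(0),c.round(3).tolist())
E
```

```text
knob top [0.57452871 0.2739129  0.18453441] [0.0208097  0.0206308  0.00901105] 666
[0.57507608 0.27797444 0.186     ] [0.57294072 0.32326592 0.156     ] [0.57297894 0.32296448 0.15292944] [0.54854324 0.20536222 0.093     ]
gear [0.57283096 0.32208188 0.128     ] [[0.538, 0.381, 0.128], [0.628, 0.367, 0.128], [0.608, 0.262, 0.128], [0.517, 0.277, 0.128]]
```

```bash
cat > wind.py <<'E'
from plant import robot
from h import *
import json
C=np.array([.573,.323]);A0=np.arctan2(.2735-.323,.5745-.573);Z=.167
def step(q,r=.050,vel=.08):
    "turn the crank to q (rad); returns measured q, tangential (resisting) and radial force"
    a=A0-q; robot.move_straight([C[0]+r*np.cos(a),C[1]+r*np.sin(a),Z],vel=vel)
    F=[];p=[]
    for _ in range(3):
        s=robot.sense();F.append(s["wrist_force"]);p.append(s["tcp_pos"]);robot.sleep(.01)
    F=np.mean(F,0);d=np.mean(p,0)[:2]-C;b=np.arctan2(d[1],d[0])
    qm=A0-b;qm+=2*np.pi*np.round((q-qm)/(2*np.pi))
    u=d/np.hypot(*d);t=np.array([u[1],-u[0]])
    return qm,-F[:2]@t,F[:2]@u,np.hypot(*d),s["t"],F[2]
E
python3 - <<'E'
from wind import *
robot.grip(.65)
robot.move_straight([.5745,.2735,Z],vel=.12)
robot.grip(0,strength=40)
s=robot.sense();print(s["t"],s["opening"]*85,s["gripper_force"],s["tcp_pos"],s["wrist_force"])
for q in np.radians(np.arange(12,181,12)): print(np.round(step(q),3).tolist())
E
```

```text
3.8583 19.808652502383172 39.13669539352213 [0.57506893 0.27361487 0.16778566] [ 0.30272621 -0.75429185  2.59747647]
[0.217, -0.265, -0.951, 0.049, 4.158, 4.959]
[0.43, -0.061, -1.114, 0.049, 4.467, 5.72]
[0.647, 0.324, -1.766, 0.049, 4.775, 5.203]
[0.861, 0.184, -2.572, 0.049, 5.083, 5.438]
[1.07, -0.226, -3.914, 0.049, 5.392, 5.2]
[1.275, -0.41, -4.183, 0.049, 5.7, 4.689]
[1.478, 0.374, -3.561, 0.049, 6.008, 5.313]
[1.681, -0.328, -3.275, 0.049, 6.317, 6.724]
[1.887, -0.147, -2.428, 0.049, 6.625, 6.906]
[2.094, -0.533, -1.55, 0.05, 6.933, 8.142]
[2.302, 0.347, -1.472, 0.05, 7.242, 8.065]
[2.51, -0.527, -1.285, 0.05, 7.55, 8.283]
[2.717, -0.202, -0.464, 0.05, 7.858, 7.969]
[2.924, 0.035, -0.013, 0.05, 8.167, 8.321]
[3.131, 0.192, 0.865, 0.051, 8.475, 7.688]
```

```bash
python3 - <<'E'
from wind import *
q=np.pi;hi=[]
while q<2*np.pi*2.7:
    q+=np.radians(12);r=step(q);print(np.round(r[:5],2).tolist())
    ft=r[1]
    if ft>2.2: hi.append(ft)
    if ft>11: print("HIGH");break
    if len(hi)>=3 and q>7.5 and ft<.5*np.median(hi[-4:]): print("DROP",q);break
E
```

```text
[3.34, -0.63, 0.91, 0.05, 8.78]
[3.54, 0.0, 2.29, 0.05, 9.09]
[3.75, 0.21, 2.53, 0.05, 9.4]
[3.96, -0.01, 3.38, 0.05, 9.71]
[4.18, -0.27, 4.25, 0.05, 10.02]
[4.4, -0.05, 4.46, 0.05, 10.32]
[4.62, -0.47, 4.42, 0.05, 10.63]
[4.84, 0.04, 4.65, 0.05, 10.94]
[5.05, 0.04, 2.67, 0.05, 11.25]
[5.26, -0.01, 2.02, 0.05, 11.56]
[5.47, -0.24, 2.29, 0.05, 11.87]
[5.68, 0.08, 1.25, 0.05, 12.18]
[5.89, -0.24, 0.65, 0.05, 12.48]
[6.1, 0.11, -0.05, 0.05, 12.79]
[6.31, -0.0, -0.83, 0.05, 13.1]
[6.51, 1.58, -1.68, 0.05, 13.41]
[6.7, 3.8, -2.6, 0.05, 13.72]
[6.89, 4.58, -3.85, 0.05, 14.02]
[7.1, 4.71, -3.95, 0.05, 14.33]
[7.3, 4.25, -4.84, 0.05, 14.64]
[7.5, 4.06, -3.83, 0.05, 14.95]
[7.7, 4.12, -3.5, 0.05, 15.26]
[7.91, 4.42, -2.36, 0.05, 15.57]
[8.12, 4.13, -1.55, 0.05, 15.88]
[8.33, 4.27, -0.52, 0.05, 16.18]
[8.54, 4.26, -0.73, 0.05, 16.49]
[8.75, 3.87, -0.43, 0.05, 16.8]
[8.96, 3.73, -0.53, 0.05, 17.11]
[9.17, 3.69, -0.27, 0.05, 17.42]
[9.37, 3.96, 0.38, 0.05, 17.73]
[9.58, 4.23, 0.59, 0.05, 18.03]
[9.78, 3.82, 1.31, 0.05, 18.34]
[9.98, 4.55, 1.65, 0.05, 18.65]
[10.19, 4.16, 2.83, 0.05, 18.96]
[10.4, 4.52, 4.67, 0.05, 19.27]
[10.61, 4.34, 4.91, 0.05, 19.58]
[10.84, 4.61, 5.66, 0.05, 19.88]
[11.06, 4.26, 5.37, 0.05, 20.19]
[11.28, 4.21, 4.65, 0.05, 20.5]
[11.5, 4.59, 3.93, 0.05, 20.81]
[11.71, 5.04, 3.03, 0.05, 21.12]
[11.92, 4.72, 1.97, 0.05, 21.42]
[12.14, 4.74, 0.61, 0.05, 21.73]
[12.35, 4.98, 0.06, 0.05, 22.04]
[12.56, 4.7, -0.92, 0.05, 22.35]
[12.76, 4.76, -1.98, 0.05, 22.66]
[12.97, 5.16, -2.99, 0.05, 22.97]
[13.17, 5.28, -4.33, 0.05, 23.28]
[13.37, 5.18, -4.15, 0.05, 23.58]
[13.57, 5.28, -4.99, 0.05, 23.89]
[13.77, 5.25, -4.2, 0.05, 24.2]
[13.97, 5.42, -3.8, 0.05, 24.51]
[14.18, 5.37, -2.53, 0.05, 24.82]
[14.39, 6.3, -1.08, 0.05, 25.12]
[14.6, 6.46, -0.71, 0.05, 25.43]
[14.85, 1.37, -1.28, 0.05, 25.74]
DROP 14.870205226991674
```

The drop came at about 14.7 rad. I'll go on 0.3 rad to be clear of the catch, let go, and look at the cartridge.

```bash
python3 - <<'E'
from wind import *
for q in(15.0,15.15): print(np.round(step(q),2).tolist())
robot.grip(.65)
p=robot.sense()["tcp_pos"];robot.move_straight([p[0],p[1],.28],vel=.2)
robot.goto([.549,.1955,.27],[np.pi,0,np.pi/2-.18])
robot.grip(.85)
f=robot.grab_frame("wrist");np.savez("w2.npz",**f);cv2.imwrite("pics/w2.png",f["image"][:,:,::-1])
P=cloud(f);w=(P[...,2]>.14)&(P[...,2]<.165)&(abs(P[...,0]-.549)<.035)&(abs(P[...,1]-.2055)<.035)
q=P[w];print("cap",w.sum(),np.median(q[:,2]),(q.min(0)+q.max(0))/2,np.ptp(q,axis=0))
w=(P[...,2]>.034)&(P[...,2]<.046)&(abs(P[...,0]-.5155)<.06)&(abs(P[...,1]-.046)<.06)
q=P[w];print("bowl",w.sum(),(q.min(0)+q.max(0))/2 if w.any() else 0,np.ptp(q,axis=0) if w.any() else 0)
print(robot.sense()["t"])
E
```

```text
[14.99, -0.13, -1.22, 0.05, 26.02, 8.97]
[15.14, -0.48, -0.8, 0.05, 26.29, 9.61]
cap 3043 0.1532158238538846 [0.54840114 0.20518218 0.14784327] [0.04388301 0.0438479  0.01561819]
bowl 1028 [0.51621503 0.04669814 0.03746276] [0.08589383 0.08600317 0.00689692]
28.5333
```

View pics/w2.png

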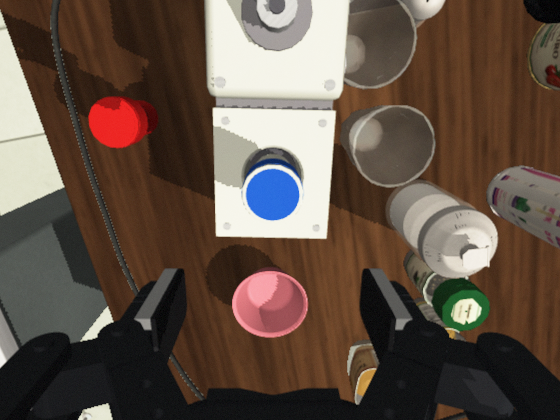

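The cap stands raised at pixel (272,190), centred at (0.548,0.205) with its top at 0.153 as expected. The bowl is at (0.516,0.047). Now I'll grasp, lift and carry.

```bash
python3 - <<'E'
from plant import robot
from h import *
robot.move_straight([.5485,.205,.132],vel=.15)
robot.grip(0,strength=40)
s=robot.sense();print(s["t"],s["opening"]*85,s["gripper_force"],s["tcp_pos"],s["wrist_force"])
if .42<s["opening"]<.62:
    robot.move_straight([.5485,.205,.235],vel=.12)
    robot.move_straight([.516,.0467,.235],vel=.15)
    robot.sleep(.2);f=robot.grab_frame("wrist");np.savez("w3.npz",**f);cv2.imwrite("pics/w3.png",f["image"][:,:,::-1])
    P=cloud(f);w=(P[...,2]>.034)&(P[...,2]<.046)&(abs(P[...,0]-.5155)<.06)&(abs(P[...,1]-.046)<.06);q=P[w]
    if w.any():print("bowl",(q.min(0)+q.max(0))/2,np.ptp(q,axis=0))
s=robot.sense();print(s["t"],s["opening"]*85,s["tcp_pos"],s["wrist_force"])
E
```

```text
29.975 42.708075604551674 40.41182608780218 [0.54909912 0.20513315 0.13285593] [ 0.1643039  -0.24814883  3.80792606]
bowl [0.51624487 0.04742264 0.03778749] [0.08616712 0.08361056 0.00755725]
32.4583 41.96230372326282 [0.51607607 0.04736505 0.23488466] [-0.26428293 -0.40382915 -2.25928836]
```

View pics/w3.png

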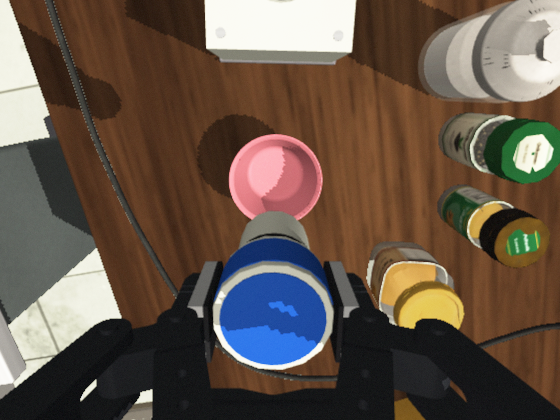

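The cartridge hangs straight in the jaws, with its cap at (273,315), and the bowl at (276,180) is unmoved. I'll lower it gently.

```bash
python3 - <<'E'
from plant import robot
from h import *
robot.move_straight([.5162,.0472,.075],vel=.12)
robot.sleep(.2)
c=robot.move_straight([.5162,.0472,.050],vel=.015,contact_N=2.5)
s=robot.sense();print(c,s["t"],s["tcp_pos"],s["wrist_force"])
robot.grip(.8)
p=s["tcp_pos"];robot.move_straight([p[0],p[1],.25],vel=.12)
f=robot.grab_frame("wrist");cv2.imwrite("pics/w4.png",f["image"][:,:,::-1])
f=robot.grab_frame("top")
P=cloud(f);w=(P[...,2]>.07)&(P[...,2]<.09)&(abs(P[...,0]-.516)<.04)&(abs(P[...,1]-.047)<.04);q=P[w]
if len(q):print("cap",len(q),np.median(q,0),np.ptp(q,axis=0))
print(robot.sense()["t"])
E
```

```text
True 35.1917 [0.51620257 0.04718193 0.05905562] [0.4439566  0.21173116 3.9563758 ]
cap 69 [0.51196326 0.05880685 0.08018934] [0.04003912 0.01807161 0.0149189 ]
37.4083
```

View pics/w4.png

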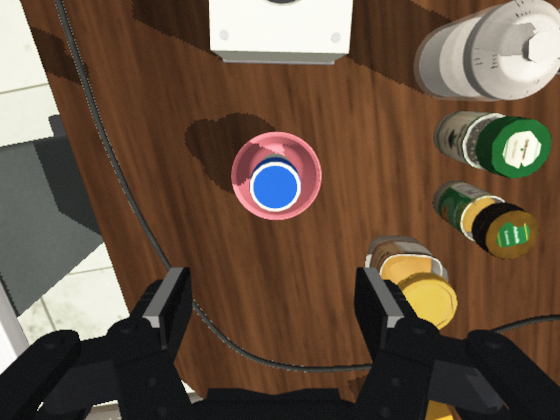

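The cartridge stands upright and centred in the bowl, with its cap at (275,186) inside the rim centred at (276,176). The cap top is at about 0.080 m against 0.079 m expected. I'll hand in.

```bash
python3 -c "
from plant import robot
print(robot.close_job())"
```

```text
the job is handed in; nothing more can be done
None
```

I handed the job in at about 37 s; no verdict came back. The crank stopped about 0.1 turn past the drop, and the cartridge stands upright, released, in the pink bowl, with nothing else seen to have moved.

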